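Turn the quarter-turn fastener and hold the access cover shut

TASK

The access cover of the machine's control housing stands open. Swing it down until its fastener's stud rests on the frame, then turn the wing of the quarter-turn fastener until it lines up with the two marks on the cover, and press the cover fully home against its springy gasket. Finish while still pressing it shut (do not let go), and leave the spanner, the pipe coupling and the pulley beside the housing where they are.

Things in the scene. Friction and masses are not known exactly. Their poses are not given: they have to be found in the camera images.
- housing: White sheet-metal control housing fixed to the table, 170 mm (its x) by 210 mm (its y) by 70 mm high, open at the top under a hinged cover. Origin at the centre of its underside; x points from the front (robot side) to the hinge side, y left, z up. It stands level, its yaw varies.
- cover_hinge (a point): Middle of the hinge axis of the cover, on the housing at its far top edge (83 mm behind the housing's centre, 70 mm up); axes are those of the housing, the hinge runs along y.
- cover (a joint): Opening angle of the white cover panel (4 mm thick, 166 mm hinge to front edge, 208 mm wide): 0 is flush on the rim, positive is open. Friction (0.2 N m) keeps it where it is left. With the fastener unaligned its stud stops it at about 0.07. Aligned, a springy gasket under the front edge resists from about 0.05 down; flush takes about 10 N at the fastener, and let go it springs back to 0.045.
- cover_edge (a point): Middle of the front edge of the cover, on its upper face. Axes of the cover: x towards the hinge, y left, z out of the upper face.
- fastener (a joint): Turn of the fastener about the cover's z, counter-clockwise from above positive. 0 is aligned: wing along the cover's y, in line with the two dark marks on the cover beside it, stud in line with the frame's slot. Starts at 0.8 to 1.45; no stop or click at 0, turns on to -0.7. Friction 0.04 N m, more while the cover is pressed. The stud enters the slot within about 0.15 of 0.
- wing (a point): Centre of the fastener's aluminium wing, a bar 38 mm long (this point's y), 10 mm thick (x), 24 mm tall (z), dark line along its top; it stands on the cover 42 mm from the front edge, midway left to right. Below this centre: the panel's upper face 16 mm, a 26 mm round boss 12 mm. The fastener's axis is z through this point.
- spanner_mid (a point): Centre of the spanner, 33 x 180 x 8 mm, lying on the table to the right of the housing; leave alone.
- drain_coupling_mid (a point): Centre of the white pipe coupling, 42 mm across and 50 mm tall, standing to the left of the housing; leave alone.
- motor_pulley_mid (a point): Centre of the pale pulley, 63 mm across and 22 mm tall, lying to the left of the housing; leave alone.

How it is judged:
By the outcome, as a careful person would: the job done as asked, in the order asked, and still so for the second after the job is handed in, while the arm keeps its last pose, push and grip.
It also fails if it takes over 54 s, if anything falls off the work surface, if the arm or the gripper's body presses on something with over 40 N, if the wrist force passes 120 N, or if a joint passes its speed limit or range.

ROBOT

A 6-joint arm with a two-finger parallel gripper is mounted at the origin on a cart in front of the work surface, level with it; the furniture and walls round the work are solid. World frame = base frame: x ahead of the robot, y to its left, z up, the work surface at z = 0. Lengths are in m, angles in rad, forces in N, time in s.
With the tool pointing down it reaches from about 0.325 to 0.925 m from the base axis. Payload 3.1 kg.
Tool frame: the origin (TCP) lies at the very end of the fingers, on their centre line; the grasp point (between the pads) lies 19 mm behind it (grip_point_offset is the distance from the TCP to the grasp point, in m); z points along the fingers, y is the line along which they close (so a half turn about z gives the same grasp; the last joint's range is limited). The gripper opens to 85 mm and grips with 20 to 120 N. Pads are 22 mm wide; open, the fingers measure 114 mm over their backs; the gripper's body (76 mm by 85 mm) begins 54 mm behind the grasp point. The pads swing forward as they close: fully open they stand 13 mm farther back than shut.
Start: joints at [-1.378, 0.217, 1.613, -0, 1.311, -0.112], TCP at [0.188, -0.596, 0.231] pointing down, gripper open.
Joint ranges: [-2.75, 2.75], [-0.78, 2.1], [0.31, 2.55], [-1.13, 4.27], [0.13, 2.63], [-2.58, 2.58]. Speed limits (rad/s): [2.79, 2.79, 3.14, 3.14, 3.14, 3.14].

INTERFACE

Orientations are given as [roll, pitch, yaw] about the fixed x, y, z axes, in that order (R = Rz(yaw) Ry(pitch) Rx(roll)).
In Python, from station import * gives the robot as it stands. Calls block until the motion is done:
- movep(position, orientation): joint-space move of the TCP to a pose.
- servo_line(position, orientation=None, vel=0.15, f_stop=None): straight line of the TCP; orientation=None keeps the orientation; vel is the mean speed in m/s. With f_stop (N) it stops when the force on the tool has changed by that much, and returns True; else False.
- movej(angles): joint-space move.
- grip(opening, strength=None): opening from 0.0 (shut) to 1.0 (fully open); strength is the grip in N (None keeps the last); returns when the fingers have stopped.
- sleep(seconds).
- inverse_kinematics(position, orientation): joint angles nearest the present ones, or None.
- snapshot(name): name is "scene" or "side" or "wrist"; returns the picture (420x560x3 uint8, red, green, blue); there is no depth.
- camera_model(name): a dict with "fx", "fy", "cx", "cy" (pixels), "position" and "attitude" of the camera in the world. Camera axes: x right, y down, z forward; pixel columns grow to the right and rows downward; lengths in m; the calibration is good to about 2 mm. The wrist camera is an equidistant fisheye: a pixel r from the principal point sees the ray r / f radians off the axis. A picture is of the moment at which its call begins: read the wrist's pose just before it. camera_model takes no time and is no camera call; for the wrist camera it gives the pose at the moment of the call.
A pose or a line that the arm cannot do raises MotionError and nothing moves.
- finish_job(): hands the job in; it is judged then, once.
Readings, each from a call of its own:
- read_clock(): time.
- read_joint_positions(): joint angles.
- read_dq(): joint speeds.
- read_tau(): joint torques, N m.
- read_tcp_pos(): TCP position.
- read_ee_rot(): TCP orientation.
- read_ft_force(): force on the tool from outside, world axes, zero at the start.
- read_ft_torque(): the same for the moment, N m.
- read_grip_width(): opening from 0.0 (shut) to 1.0 (fully open).
- read_finger_force(): force on a finger pad.
Only numpy, scipy, OpenCV 4.12 (cv2) and the standard library are available. Lean on these libraries where they do the work, as an engineer would, in place of code of your own. Each camera call takes 0.05 s, during which the arm holds its last target. There are 200 camera calls.

## Working session

There is one attempt and no reset: what is moved stays moved. The work goes in short steps, each a Python script; the robot and the scene stay as the last script left them, time stands still between calls to the robot, and variables do not carry over. Pictures are saved under pics/ and viewed, at most 10 in all, crops included, and the job is handed in when it is done.

```bash
ls; mkdir -p pics
python3 - <<'E'
from station import *
import cv2
for n in("scene","side"):
    cv2.imwrite(f"pics/{n}0.png",snapshot(n)[:,:,::-1]); c=camera_model(n); print(n,c)
print(read_clock(),read_tcp_pos(),read_ee_rot())
E
```

```text
pics
scene {'fx': 484.7099397597242, 'fy': 484.7099397597242, 'cx': 278.38007810836007, 'cy': 206.93050219925493, 'position': array([0.05200633, 0.85670844, 0.63167143]), 'attitude': array([-2.08528654,  0.02066363, -2.57291385])}
side {'fx': 431.07635782752413, 'fy': 431.07635782752413, 'cx': 284.27387422582717, 'cy': 201.60763084216208, 'position': array([ 0.2863032 , -0.65907934,  0.64317119]), 'attitude': array([-2.20504318,  0.00297153, -0.36376583])}
0.1 [ 0.18744883 -0.59543227  0.23004545] [-3.13933802e+00 -2.55292435e-04  3.04801711e-01]
```

View pics/scene0.png

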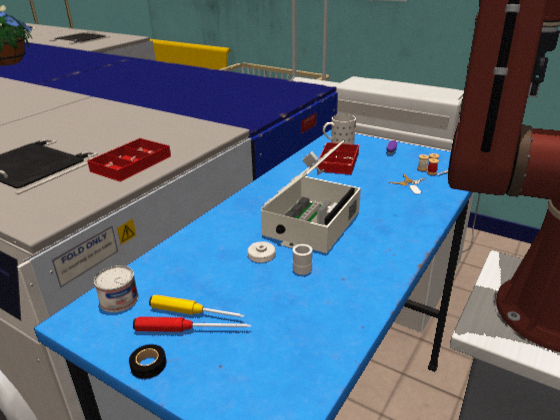

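View pics/side0.png

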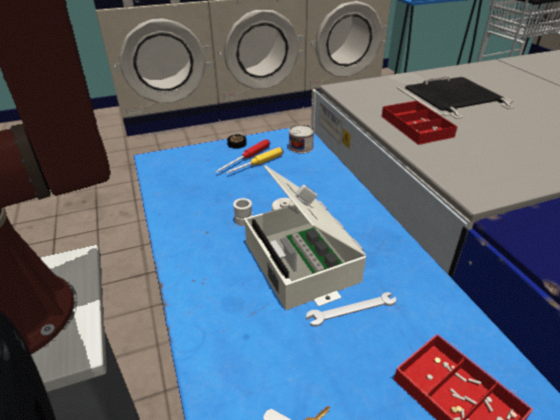

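The scene view shows the open-topped housing at about (312,212), its cover seen edge-on up to (340,150). The side view shows the cover from its front, right side, with the wing at about (306,193). I'll enlarge both.

Run:
```python
import cv2,numpy as np
a=cv2.imread("pics/scene0.png")[130:265,245:375]; b=cv2.imread("pics/side0.png")[155:315,235:375]
a=cv2.resize(a,None,fx=3,fy=3,interpolation=2);b=cv2.resize(b,None,fx=2.8,fy=2.8,interpolation=2)
o=np.zeros((450,790,3),np.uint8);o[:a.shape[0],:a.shape[1]]=a;o[:b.shape[0],395:395+b.shape[1]]=b
cv2.imwrite("pics/crop0.png",o)
```

```text
(no output)
```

View pics/crop0.png

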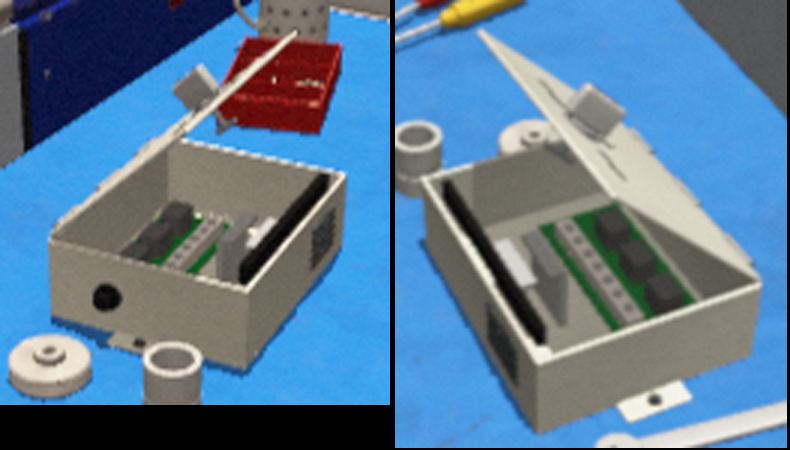

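```bash
cat > h.py <<'E'
import numpy as np
from scipy.spatial.transform import Rotation as R
def ray(c,u,v):
    d=np.array([(u-c["cx"])/c["fx"],(v-c["cy"])/c["fy"],1.])
    return np.array(c["position"]),R.from_euler("xyz",c["attitude"]).as_matrix()@(d/np.linalg.norm(d))
def plane(c,u,v,p,n):
    o,d=ray(c,u,v); return o+d*((np.array(p)-o)@n)/(d@np.array(n))
def sc(u,v): return 245+u/3,130+v/3
def sd(u,v): return 235+(u-395)/2.8,155+v/2.8
E
python3 - <<'E'
from station import *
from h import *
S,D=camera_model("scene"),camera_model("side")
z=[0,0,1];p0=[0,0,.07]
L=dict(HL=(50,240),FL=(246,290),FR=(346,175),HR=(180,140))
A={k:plane(S,*sc(*v),p0,z) for k,v in L.items()}
B={k:plane(D,*sd(*v),p0,z) for k,v in dict(FL=(424,180),FR=(540,355),HR=(760,284)).items()}
for k in A: print(k,A[k].round(4),B.get(k))
loc=dict(HL=(85,105),FL=(-85,105),FR=(-85,-105),HR=(85,-105))
P=np.array([loc[k] for k in list(A)+list(B)])/1e3; Q=np.array([q[:2] for q in [*A.values(),*B.values()]])
pc,qc=P.mean(0),Q.mean(0); a=P-pc;b=Q-qc
yaw=np.arctan2((a[:,0]*b[:,1]-a[:,1]*b[:,0]).sum(),(a*b).sum())
rot=np.array([[np.cos(yaw),-np.sin(yaw)],[np.sin(yaw),np.cos(yaw)]])
c=qc-rot@pc; print("c",c,"yaw",yaw,"res",(Q-(P@rot.T+c)).round(4).tolist())
X=np.r_[rot[:,0],0];Y=np.r_[rot[:,1],0]; H=np.r_[c,.07]+.083*X
def ang(cam,px,y):
    w=plane(cam,*px,H+y*Y,Y)-H; print("edge r",np.hypot(w@X,w[2]),"ang",np.arctan2(w[2],-w@X))
ang(D,sd(610,195),-.104);ang(D,sd(480,30),.104);ang(S,sc(298,32),-.104);ang(S,sc(177,128),.104)
# wing via two views
o1,d1=ray(S,*sc(196,88));o2,d2=ray(D,*sd(597,110))
t=np.linalg.lstsq(np.c_[d1,-d2],o2-o1,rcond=None)[0];m1,m2=o1+d1*t[0],o2+d2*t[1]
w=(m1+m2)/2-H;print("wing",m1,m2,w@X,w@Y,w[2])
E
```

```text
HL [0.6228 0.0576 0.07  ] None
FL [0.458  0.0455 0.07  ] [0.46214683 0.04016399 0.07      ]
FR [ 0.4708 -0.1587  0.07  ] [ 0.47990866 -0.1583961   0.07      ]
HR [ 0.6238 -0.147   0.07  ] [ 0.64364092 -0.15131524  0.07      ]
c [ 0.54841314 -0.05168901] yaw 0.0663271864091189 res [[-0.0035, -0.0011], [0.0013, -0.002], [0.0002, 0.0034], [-0.0164, 0.0038], [0.0055, -0.0073], [0.0093, 0.0037], [0.0035, -0.0005]]
edge r 0.16412667691093458 ang 0.8054179966060255
edge r 0.1602134173644103 ang 0.8093327257921621
edge r 0.16675114857518664 ang 0.7862037100001229
edge r 0.16261591294964553 ang 0.822497106948197
wing [ 0.55746911 -0.05510587  0.16979326] [ 0.56108885 -0.05453899  0.17263545] -0.0723657274853222 -0.003846699992918587 0.10121435504884088
```

```bash
cat >> h.py <<'E'
yaw=0.066; C=np.array([.551,-.052])   # housing estimate
def XY(): return np.array([np.cos(yaw),np.sin(yaw),0]),np.array([-np.sin(yaw),np.cos(yaw),0])
def hw(x,y,z):   # hinge-relative -> world
    X,Y=XY(); return np.r_[C,.07]+(.083+x)*X+y*Y+np.array([0,0,z])
E
python3 - <<'E'
from station import *
from h import *
import cv2
rpy=[np.pi,0,yaw+np.pi/2]; r=.15
def tip(t): return hw(-r*np.cos(t)+.014,-.05,r*np.sin(t)+.003)
grip(0.0)
print(inverse_kinematics(tip(.9)+[0,0,.05],rpy))
movep(tip(.9)+[0,0,.05],rpy)
f0=np.array(read_ft_force())
for t in [.85,.75,.65,.55,.45,.35,.25,.17,.11,.06,.03]:
    s=servo_line(tip(t),vel=.08,f_stop=15 if t>.2 else 9)
    print(t,s,(np.array(read_ft_force())-f0).round(1),np.round(read_tcp_pos(),4))
    if s: break
print(read_clock())
for n in("scene","side"): cv2.imwrite(f"pics/{n}1.png",snapshot(n)[:,:,::-1])
E
```

```text
[-0.30388804  0.0870563   1.74272641  0.          1.31180994 -0.36988804]
0.85 False [0.8 0.1 0.8] [ 0.5527 -0.1021  0.186 ]
0.75 False [-1.1  0.3 -0.5] [ 0.5412 -0.1027  0.1751]
0.65 False [0.6 1.  0.8] [ 0.5312 -0.1032  0.1632]
0.55 False [ 0.  -0.1  2. ] [ 0.5225 -0.1037  0.1504]
0.45 False [ 0.3 -0.2  0.4] [ 0.5153 -0.1041  0.1372]
0.35 False [ 0.8 -0.  -0.8] [ 0.5095 -0.1045  0.1234]
0.25 False [ 0.5 -0.7  0.3] [ 0.5052 -0.1048  0.1092]
0.17 False [ 0.1 -0.4  0.3] [ 0.5029 -0.105   0.0976]
0.11 False [ 0.7 -0.6  0.1] [ 0.5018 -0.1051  0.0889]
0.06 False [-1.5  1.   8.6] [ 0.5035 -0.106   0.084 ]
0.03 False [-8.4  2.8 27.6] [ 0.5037 -0.1061  0.0829]
6.975
```

Run:
```python
from station import *
from h import *
import cv2
p=np.array(read_tcp_pos()); servo_line(p+[0,0,.1],vel=.15)
grip(1.0)
movep(hw(-.124,0,.15),[np.pi,0,yaw+np.pi/2+1.0]); sleep(.3)
c=camera_model("wrist"); im=snapshot("wrist")[:,:,::-1]
print(c,read_tcp_pos(),read_ee_rot(),read_clock())
cv2.imwrite("pics/w1.png",im)
np.save("w1.npy",c,allow_pickle=True)
```

```text
{'fx': 325.19226210127806, 'fy': 325.19226210127806, 'cx': 282.49734958184337, 'cy': 210.84332617974258, 'position': array([ 0.44474465, -0.01977628,  0.36139715]), 'attitude': array([2.84571004e+00, 3.40250202e-04, 1.06618399e+00])} [ 0.50997709 -0.05487207  0.21977761] [-3.14149914e+00 -3.49476373e-04  2.63620705e+00] 9.925
```

View pics/w1.png

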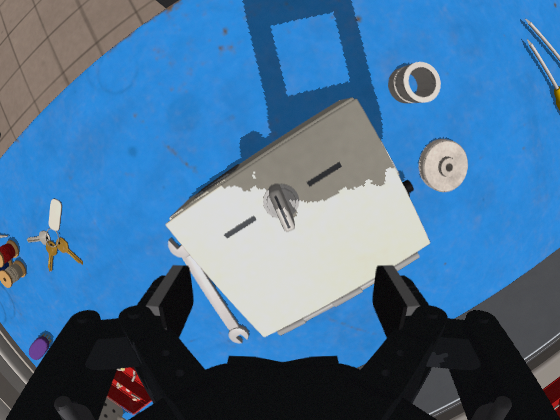

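The wrist view shows the closed cover, with the dark marks at about (325,174) and (240,227). The wing is between them near (284,208), turned towards the hinge. I'll enlarge the wing.

Run:
```python
import cv2
a=cv2.imread("pics/w1.png")[150:250,215:355]
cv2.imwrite("pics/w1c.png",cv2.resize(a,None,fx=5,fy=5,interpolation=2))
```

```text
(no output)
```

View pics/w1c.png

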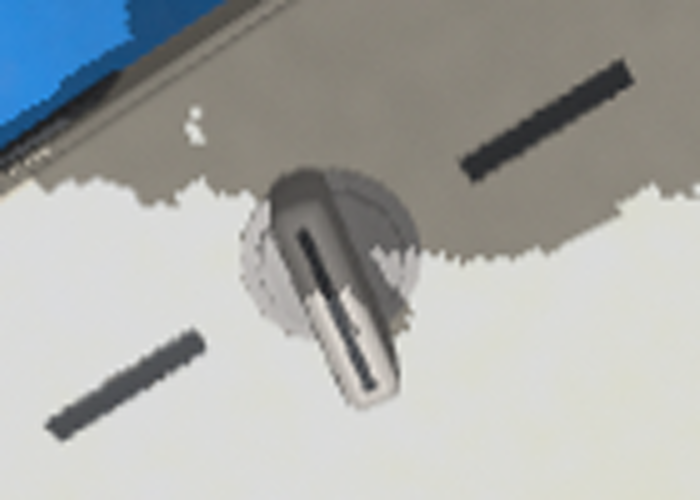

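```bash
cat >> h.py <<'E'
def fray(c,u,v):
    x,y=(u-c["cx"])/c["fx"],(v-c["cy"])/c["fy"]; r=np.hypot(x,y)
    d=np.array([x/r*np.sin(r),y/r*np.sin(r),np.cos(r)])
    return np.array(c["position"]),R.from_euler("xyz",c["attitude"]).as_matrix()@d
def atz(c,u,v,z): o,d=fray(c,u,v); return o+d*(z-o[2])/d[2]
E
python3 - <<'E'
from h import *
c=np.load("w1.npy",allow_pickle=True).item()
f=lambda u,v,z: atz(c,215+u/5,150+v/5,z)
m=[f(50,430,.082),f(203,340,.082),f(463,170,.082),f(630,72,.082)]
w=[f(303,235,.110),f(370,385,.110)]
for q in m+w: print(q.round(4))
dm=m[3]-m[0]; dw=w[1]-w[0]
print("mark ang",np.arctan2(dm[1],dm[0])-np.pi/2,"len",np.linalg.norm(dm),"mid",(m[0]+m[3])/2,(m[1]+m[2])/2)
print("wing ang",np.arctan2(dw[1],dw[0]),"mid",(w[0]+w[1])/2,"len",np.linalg.norm(dw))
a=(np.arctan2(dw[1],dw[0])-np.arctan2(dm[1],dm[0]))%np.pi;print("a",a)
E
```

```text
[ 0.5148 -0.1198  0.082 ]
[ 0.5134 -0.0857  0.082 ]
[ 0.5083 -0.0298  0.082 ]
[0.5068 0.0044 0.082 ]
[ 0.499  -0.0561  0.11  ]
[ 0.5265 -0.0589  0.11  ]
mark ang 0.0644008135634615 len 0.1243974812047821 mid [ 0.51080324 -0.05771738  0.082     ] [ 0.51085925 -0.05771305  0.082     ]
wing ang -0.10136126485537979 mid [ 0.51276031 -0.05753416  0.11      ] len 0.02764571142592786
a 1.4050342483760552
```

```bash
cat >> h.py <<'E'
yaw=.0644; PW=np.array([.5112,-.0577,.0818])
def pose(a,th=.07,h=.007):
    M=R.from_euler("z",yaw)*R.from_euler("y",th)*R.from_euler("z",a+np.pi/2)*R.from_euler("x",np.pi)
    n=R.from_euler("z",yaw).apply([np.sin(th),0,np.cos(th)])
    p=PW+n*h+(0,0,(th-.07)*.124)
    return p,M.as_euler("xyz")
E
python3 - <<'E'
from station import *
from h import *
import cv2
a=1.405
for t in (a,0,-.1): print(np.round(inverse_kinematics(*pose(t)),2))
p,o=pose(a,h=.06); movep(p,o)
p,o=pose(a); print("stop",servo_line(p,o,vel=.06,f_stop=8))
f0=np.array(read_ft_force()); grip(0.0,60)
print(read_grip_width(),read_finger_force(),np.array(read_ft_force())-f0,read_ft_torque(),read_tcp_pos(),read_clock())
cv2.imwrite("pics/w2.png",snapshot("wrist")[:,:,::-1])
E
```

```text
[-0.24  0.2   1.93 -0.02  1.08 -1.69]
[-0.24  0.2   1.93 -0.02  1.08 -0.29]
[-0.24  0.2   1.93 -0.02  1.08 -0.19]
stop False
0.10418072753465525 59.944742918014526 [0.60175549 3.22934503 2.67547966] [ 0.42045297  0.05435047 -0.05774978] [ 0.51172335 -0.05713969  0.08898903] 12.1
```

View pics/w2.png

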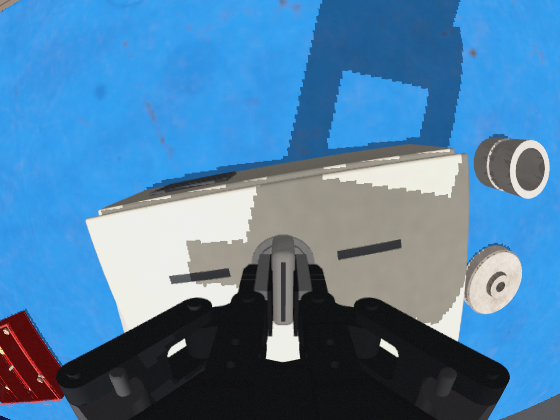

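The wing is held between the fingers at about (284,280), in line with the gripper. Now I'll turn it.

Run:
```python
from station import *
from h import *
import cv2
for a in np.linspace(1.405,0,9)[1:]:
    movep(*pose(a))
    print(round(a,2),np.round(read_ft_force(),1),np.round(read_ft_torque(),2),round(read_grip_width(),3))
sleep(.2); print(read_tcp_pos(),read_ee_rot(),pose(0),read_clock())
c=camera_model("wrist");im=snapshot("wrist")[:,:,::-1];np.save("w3.npy",c,allow_pickle=True)
cv2.imwrite("pics/w3.png",im)
cv2.imwrite("pics/w3c.png",cv2.resize(im[190:380,180:400],None,fx=3,fy=3,interpolation=2))
```

```text
1.23 [-0.8  2.9  2.9] [ 0.46  0.1  -0.07] 0.102
1.05 [-0.1  2.6  3.6] [ 0.47  0.24 -0.09] 0.104
0.88 [-2.2  2.6  4.2] [ 0.38  0.31 -0.06] 0.105
0.7 [-2.6  2.8  3.7] [ 0.31  0.43 -0.06] 0.103
0.53 [-1.9  2.4  2.6] [ 0.17  0.38 -0.11] 0.103
0.35 [-2.4  0.9  1.4] [ 0.02  0.37 -0.02] 0.104
0.18 [-2.9 -0.  -0.3] [-0.11  0.54  0.02] 0.104
0.0 [-5.5 -0.5  0.6] [-0.26  0.76  0.02] 0.105
[ 0.51076536 -0.05789084  0.08828744] [-3.06944340e+00 -3.53414427e-05  1.64008440e+00] (array([ 0.51168859, -0.05766849,  0.08878286]), array([-3.07159265,  0.        ,  1.63519633])) 14.6833
```

View pics/w3c.png

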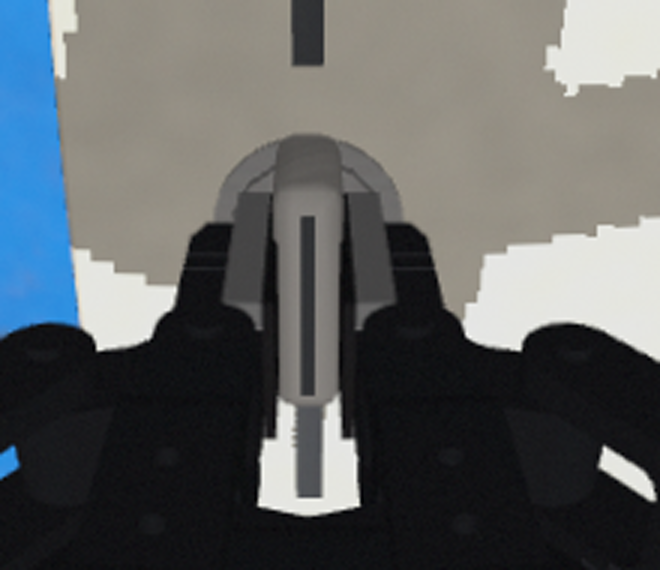

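The wing's dark line, x≈308 in the crop, is collinear with both marks (308,30) and (308,450). It is aligned, so now I'll press.

Run:
```python
from station import *
from h import *
import cv2
f0=np.array(read_ft_force())
for d in np.arange(.001,.016,.001):
    th=.07-d/.124
    p,o=pose(max(th,0)); p[2]=pose(.07)[0][2]-d
    servo_line(p,o,vel=.03); sleep(.1)
    f=np.array(read_ft_force())
    print(round(d,3),round(th,3),f.round(1),np.round(read_ft_torque(),2),np.round(read_tcp_pos(),4),round(read_grip_width(),3))
    if f[2]-f0[2]>22: break
sleep(.3);print(read_ft_force(),read_tcp_pos(),read_ee_rot(),read_clock())
cv2.imwrite("pics/w4.png",snapshot("wrist")[:,:,::-1])
b=snapshot("side")[155:315,235:375,::-1]; a=snapshot("scene")[130:265,245:375,::-1]
w=cv2.imread("pics/w4.png")[190:380,180:400]
cv2.imwrite("pics/fin.png",cv2.hconcat([cv2.resize(a,(260,270)),cv2.resize(b,(260,270)),cv2.resize(w,(270,270))]))
```

```text
0.001 0.062 [-6.9 -0.6  1.4] [-0.25  0.81  0.05] [ 0.5107 -0.0579  0.0875] 0.105
0.002 0.054 [-7.3 -0.6  3.2] [-0.28  0.84 -0.01] [ 0.5106 -0.0579  0.0867] 0.107
0.003 0.046 [-8.8 -0.8  4.9] [-0.22  0.96 -0.06] [ 0.5105 -0.0579  0.086 ] 0.1
0.004 0.038 [-9.6 -0.9  7.2] [-0.16  0.97  0.02] [ 0.5104 -0.0579  0.0854] 0.103
0.005 0.03 [-10.6  -0.2   9.2] [-0.23  1.22  0.08] [ 0.5103 -0.0579  0.0847] 0.104
0.006 0.022 [-11.7  -0.4  11.3] [-0.13  1.28 -0.01] [ 0.5103 -0.0579  0.0841] 0.102
0.007 0.014 [-14.5   0.4  12.5] [-0.09  1.36 -0.06] [ 0.5101 -0.0579  0.0833] 0.103
0.008 0.005 [-14.3  -0.4  15. ] [-0.1   1.48  0.07] [ 0.5101 -0.0579  0.0826] 0.103
0.009 -0.003 [-16.3  -0.8  16.3] [-0.06  1.59  0.  ] [ 0.51   -0.0579  0.0819] 0.101
0.01 -0.011 [-16.4  -0.8  18. ] [-0.04  1.63 -0.02] [ 0.5099 -0.0579  0.0812] 0.102
0.011 -0.019 [-17.7   0.2  19.9] [0.05 1.77 0.04] [ 0.5098 -0.058   0.0804] 0.107
0.012 -0.027 [-17.6   0.1  21. ] [-0.01  1.88 -0.04] [ 0.5097 -0.058   0.0796] 0.102
0.013 -0.035 [-19.7   0.   26.6] [0.07 2.19 0.05] [ 0.5097 -0.058   0.0795] 0.107
[-19.93216951   0.29866391  25.94825917] [ 0.50975102 -0.05797993  0.07944336] [-3.06529111e+00 -4.39455050e-04  1.64011677e+00] 19.5833
```

View pics/fin.png

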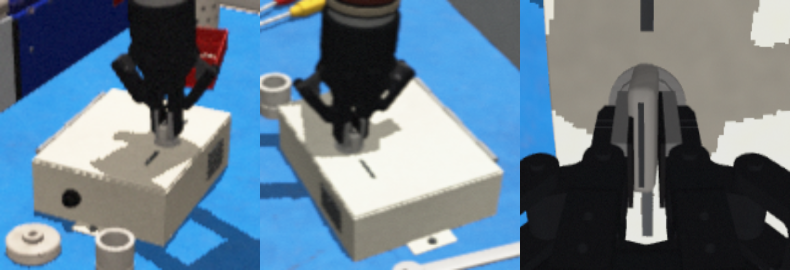

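All three views show the cover flush on the rim, and the wing is still parallel to the marks. The TCP stopped after 8.9 mm, as expected for 0.07 rad, and the force then rose steeply. I'll push 1 mm more for margin and hand in.

Run:
```python
from station import *
from h import *
p,o=pose(0); p[2]=pose(.07)[0][2]-.014
servo_line(p,o,vel=.03); sleep(.3)
f=read_ft_force(); z=read_tcp_pos()
print(f,z,read_clock())
if z[2]>.0791 and f[2]>25: print(finish_job())
```

```text
[-21.89805111   1.2818232   30.63243782] [ 0.50977376 -0.05800104  0.07932258] 20.2833
the job is handed in; nothing more can be done
None
```

I swung the cover down onto its stud, turned the fastener into line with the marks, and pressed the cover flush. I handed the job in at about 20 s, still pressing with about 31 N, and never touched the spanner, coupling or pulley.

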